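# Daily check of the laboratory balance with the 500 g weight

### The arm

A 7-joint arm with a two-finger parallel gripper is mounted at the origin on the work surface. World frame = base frame: x ahead of the robot, y to its left, z up, the work surface at z = 0. Lengths are in m, angles in rad, forces in N, time in s.
With the tool pointing down it reaches from about 0.425 to 0.95 m from the base axis. Payload 16.7 kg.
Tool frame: the origin (TCP) lies at the very end of the fingers, on their centre line; the grasp point (between the pads) lies r.grip_point_offset behind it (r.grip_point_offset is the distance from the TCP to the grasp point, in m); z points along the fingers, y is the line along which they close (so a half turn about z gives the same grasp; the last joint's range is limited). The gripper opens to 94 mm and grips with 3 to 60 N. Pads are 16 mm wide; open, the fingers measure 119 mm over their backs; the gripper's body (75 mm by 177 mm) begins 78 mm behind the grasp point.
Start: joints at [-1.399, 0.426, 0.074, 1.606, -0.034, 1.111, -0.067], TCP at [0.213, 0.641, 0.205] pointing down, gripper open.
Joint ranges: [-2.85, 2.85], [-0.5, 2.14], [-1.23, 1.37], [0.21, 2.46], [-1.02, 4.16], [0.16, 2.05], [-2.73, 2.73]. Speed limits (rad/s): [1.89, 1.89, 2.39, 2.39, 3.01, 3.01, 3.01].

### API

Orientations are given as a unit quaternion [x, y, z, w].
In Python, from rig import r gives the robot as it stands. The module is installed in compiled form; this text tells all that it offers.
- The arm moves only by the shell command python3 -m inch 'ROWS' [FORCE]. ROWS is a JSON object of lists of equal length, an entry for each row: "xyz": the shift along the world's x, y, z normalised to -1 to 1, where 1 is 40 cm, a list of three; "turn": the turn, a rotation vector about the world's x, y, z normalised to -1 to 1, where 1 is pi rad, a list of three; "jaw": the closure, from -1 (fully open) to 1 (shut). In form: {"xyz": [[dx, dy, dz], ...], "turn": [[ax, ay, az], ...], "jaw": [jaw, ...]}. A call has 1 to 12 rows; each row is the pose to reach, as a shift and turn from the pose commanded when the call began, turning the shorter way round; what a row does not reach only later rows make up. A row lasts 1/12 s, in which the tool goes at most 41.7 mm and 7.16 degrees, less where a joint would pass 70% of its speed; a pose out of reach is approached as far as the arm can. A call with a number of a shift or a turn outside -1 to 1 is refused whole. A call with a gripper value outside its range is refused whole. The fingers move at their own pace and stop on an object; FORCE is the grip in N (left out, the last holds). Time passes only in rows, so rows that repeat a pose let the fingers close. It gives the time, the measured TCP pose, the force, the opening and the grip force at its end, in the units of the state.
- r.read_state(): the state, without advancing time (a new reading comes with each control period).
- r.get_image(name): name is "side" or "top" or "wrist"; returns the picture (420x560x3 uint8, red, green, blue); there is no depth.
- r.camera_params(name): a dict with "mtx" (3x3 intrinsics, pixels), "k1" (the pictures are not rectified: a ray, as slopes to the right and down, at radius r is drawn at 1 + k1 r^2 times it, then the intrinsics apply), "T" (4x4, takes a point from camera to world coordinates); the wrist camera has in their place "hand_eye" (4x4, takes a point from camera to tool coordinates, whose origin is the TCP and whose axes are the flange's). Camera axes: x right, y up, looking along -z (the intrinsics and any distortion apply to the point x, -y, -z); pixel columns grow to the right and rows downward; lengths in m; the calibration is good to about 2 mm. A picture is of the moment at which its call begins: read the wrist's pose just before it. camera_params takes no time and is no camera call.
- r.finish_job(): hands the job in; it is judged then, once.
The state is a dict: "time_s": time; "joint_positions": joint angles; "joint_vel": joint speeds; "joint_torque": joint torques, N m; "position": TCP position; "eef_rot": TCP orientation; "wrist_force": force on the tool from outside, world axes, zero at the start; "wrist_torque": the same for the moment, N m; "width": finger opening in m; "grip_force": force on a finger pad.
Only numpy, scipy, OpenCV 4.12 (cv2) and the standard library are available. Lean on these libraries where they do the work, as an engineer would, in place of code of your own. Each camera call takes 0.05 s, during which the arm holds its last target. There are 200 camera calls.

### The job

Do the daily check of the balance: raise its clear hinged cover to its stop, stand the middle-sized of the three steel knob weights (the 500 g one) upright in the centre of the pan, setting it down gently, then lower the cover gently until it is fully closed, without letting it drop. Leave the other two weights and everything else on the bench where they are.

Things in the scene. Friction and masses are not known exactly. Their poses are not given: they have to be found in the camera images.
- balance: White electronic balance, fixed to the bench, 320 mm deep (its x) by 210 mm wide (its y). Origin on the bench under the middle of its depth; its x axis points from the front (sloped grey keypad and display, towards the robot) to the rear (cover hinge), z up. The housing under the cover is 60 mm high (x from -60 to 155 mm); the keypad in front of it rises from 40 to 60 mm.
- pan_center (a point): Centre of the top face of the round steel pan (diameter 140 mm, two fine turned rings about the centre), 50 mm behind the balance's origin and 78 mm above the bench. Moves down with the pan; axes as the balance's.
- pan (a joint): Downward travel of the sprung pan in m: 0 empty, about 0.0025 under the 500 g weight, 0.009 at its overload stop. Spring 2000 N/m, damped.
- cover (a joint): Opening angle of the clear cover in rad: 0 closed (on its stop, as it starts), 1.0 fully raised (on its stop). The hinge is stiff: the cover (about 0.4 kg) stays put by itself when raised more than about 0.6 rad; let go below about 0.4 rad, it drops shut. Raising or lowering it at the lug takes up to about 4 N.
- cover_hinge (a point): Middle of the cover's hinge line, at the rear of the balance: 150 mm behind its origin, 64 mm above the bench. Axes move with the cover, which turns about y: opening lifts its front up and back. The cover is a clear plastic box with grey edges, open below: 200 mm deep (from the hinge forward, -x), 190 mm wide, 105 mm high, walls 3 mm.
- cover_edge (a point): Middle of the lower edge of the cover's front wall (x -200, z 0 mm from the hinge, in the cover's axes). With the cover fully raised it hangs right over the middle of the pan, 155 mm above it, so a tool can reach the pan's centre only from the front, leaning back towards the front of the balance by about 30 to 45 degrees.
- cover_lug (a point): Grip point of the grey lifting lug on the middle of the cover's front wall: a bar 14 mm wide (y), 16 mm high (z), sticking out 42 mm forward (-x). This point is on its mid-line, 28 mm out: x -228, z +45 mm from the hinge in the cover's axes, 109 mm above the bench when closed (the cover's top is then 60 mm higher). Pinched across y, it turns easily in the grip.
- weight_500: The 500 g check weight, middle-sized of the three: bright steel cylinder of 38 mm diameter, straight-sided to 49 mm, with a narrow neck and a knob of 24 mm diameter; 70 mm high in all. Stands upright and loose on the bench. Origin at the centre of its underside, z up along its axis.
- weight_1000: The 1 kg weight, same shape and steel, 48 mm diameter, 88 mm high; origin at the centre of its underside. Not to be used; leave it where it stands.
- weight_200: The 200 g weight, same shape and steel, 28 mm diameter, 52 mm high; origin at the centre of its underside. Not to be used; leave it where it stands.
- beaker: Loose glass beaker, 72 mm diameter, 95 mm high, standing behind the weights; origin at the centre of its underside. Leave it.
- slide_box: Loose white box of microscope slides, 75 x 100 x 34 mm, in front of the weights; origin at the centre of its underside. Leave it.
- dish: Loose white porcelain evaporating dish, 86 mm across, 30 mm high, in front of the weights; origin at the centre of its underside. Leave it.
There are look-alikes about, which are no part of the job. What is shaped like the weight_500 but pink or yellow is not meant.

How it is judged:
On the way, in this order (a step that is already met when the one before it is completed fails the run):
1. the cover is raised to its stop (value of joint cover above 0.9 rad), for 0.2 s.
2. the 500 g weight stands upright in the centre of the pan, released, under the raised cover (horizontal distance between weight_500 and pan_center below 0.012 m and z of weight_500 in the frame of pan_center between -0.004 and 0.006 m and angle between weight_500's own z axis and vertical below 0.08 rad and value of joint pan above 0.0015 m and value of joint cover above 0.5 rad and contact force between the fingers and weight_500 below 0.1 N), for 0.3 s.
At the end, for the whole second after the job is handed in: The 500 g weight stands upright (within 0.08 rad) and at rest on the pan, its axis within 12 mm of the pan's centre, the pan carrying its weight (pressed more than 1.5 mm), and the cover is down on its stop (less than 0.03 rad open) (horizontal distance between weight_500 and pan_center below 0.012 m and z of weight_500 in the frame of pan_center between -0.004 and 0.006 m and angle between weight_500's own z axis and vertical below 0.08 rad and value of joint pan above 0.0015 m and value of joint cover below 0.03 rad and linear speed of weight_500 below 0.02 m/s); the robot touches nothing.
It fails at once if the pan is struck or pressed down hard (more than 5.5 mm) (value of joint pan above 0.0055 m).
It fails at once if the cover drops or slams onto its stop (faster than 1.5 rad/s in the last 0.15 rad) (value of joint cover below 0.15 rad and velocity of joint cover below -1.5 rad/s).
It fails at once if the 500 g weight is tipped over (more than 0.6 rad) (angle between weight_500's own z axis and vertical above 0.6 rad).
It fails at once if another weight, the beaker, the slide box or the dish is moved (more than 25 mm) or knocked over (distance of any of weight_1000, weight_200, beaker, slide_box, dish from where it was at the start of the episode above 0.025 m or angle between any of weight_1000, weight_200, beaker, slide_box, dish's own z axis and vertical above 0.5 rad).
It also fails if it takes over 70 s, if anything falls off the work surface, if the arm or the gripper's body presses on something with over 40 N, if the wrist force passes 120 N, or if a joint passes its speed limit or range.

## Working session

There is one attempt and no reset: what is moved stays moved. The work goes in short steps, Python scripts to look and compute and a shell command to move; the robot and the scene stay as the last step left them, time stands still between calls to the robot, and variables do not carry over. Pictures are saved under pics/ and viewed, at most 12 in all, crops included, and the job is handed in when it is done.

```bash
mkdir -p pics
python3 - <<'E'
from rig import r
import cv2,numpy as np
np.set_printoptions(precision=4,suppress=True)
s=r.read_state();print(s['time_s'],s['position'],s['eef_rot'],s['width'],r.grip_point_offset)
for n in("side","top"):
    im=r.get_image(n);cv2.imwrite(f'pics/{n}0.png',im[:,:,::-1]);p=r.camera_params(n);print(n,p)
print(r.camera_params("wrist"))
E
```

```text
0.0 [0.2127 0.6401 0.2048] [ 0.1597  0.9872 -0.0006 -0.    ] 0.09365194559796702 0.0188
side {'mtx': array([[382.1295,   0.    , 280.6291],
       [  0.    , 382.1295, 203.7454],
       [  0.    ,   0.    ,   1.    ]]), 'k1': 0.02265904424139276, 'T': array([[ 0.9641,  0.1446, -0.2226,  0.3851],
       [-0.2648,  0.5797, -0.7706, -0.7789],
       [ 0.0176,  0.8019,  0.5972,  0.658 ],
       [ 0.    ,  0.    ,  0.    ,  1.    ]])}
top {'mtx': array([[483.3515,   0.    , 279.7614],
       [  0.    , 483.3515, 208.2772],
       [  0.    ,   0.    ,   1.    ]]), 'k1': 0.05849252512805381, 'T': array([[ 0.0205,  0.9925, -0.1204,  0.4008],
       [-0.9997,  0.0187, -0.0161, -0.076 ],
       [-0.0137,  0.1207,  0.9926,  1.4018],
       [ 0.    ,  0.    ,  0.    ,  1.    ]])}
{'mtx': array([[368.5158,   0.    , 278.0738],
       [  0.    , 368.5158, 208.351 ],
       [  0.    ,   0.    ,   1.    ]]), 'k1': -0.027248066139414513, 'hand_eye': array([[-0.0004,  0.9637,  0.267 ,  0.0781],
       [ 1.    ,  0.0004,  0.0002,  0.0003],
       [ 0.0001,  0.267 , -0.9637, -0.1788],
       [ 0.    ,  0.    ,  0.    ,  1.    ]])}
```

View pics/side0.png

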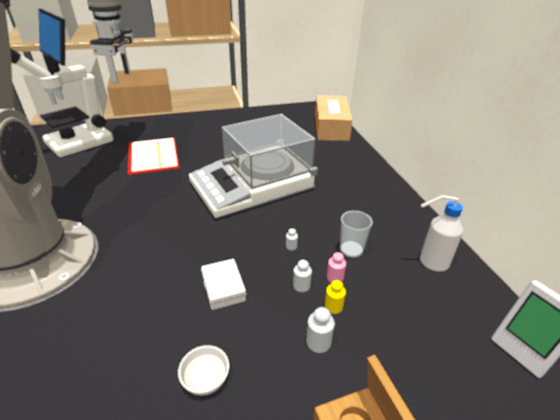

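View pics/top0.png

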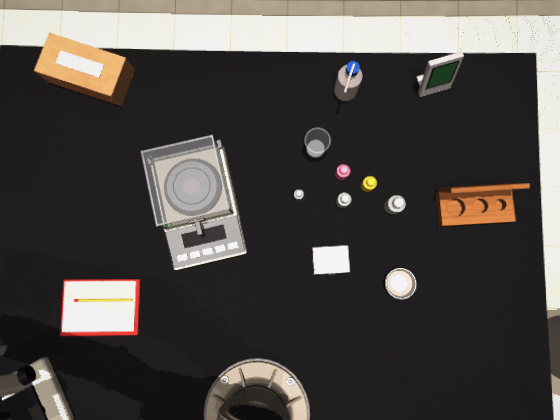

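Lookalikes are (side / top pixels): 200 g at (291,240)/(299,194), steel middle one at (302,276)/(344,200), 1 kg at (320,330)/(397,204), pink at (337,268)/(343,172) and yellow at (335,297)/(370,184). I choose the steel middle one. Balance: pan near top (193,187), lug near top (200,228).

```bash
cat > h.py <<'E'
from rig import r
import cv2,numpy as np
from scipy.spatial.transform import Rotation as R
np.set_printoptions(precision=4,suppress=True)
def ray(n,uv,T=None):
    p=r.camera_params(n);T=p['T'] if T is None else T
    d=(np.array(uv,float)-p['mtx'][:2,2])/p['mtx'][0,0]
    u=d.copy()
    for _ in range(20):u=d/(1+p['k1']*(u@u))
    return T[:3,3],T[:3,:3]@np.array([u[0],-u[1],-1])
def onz(n,uv,z,T=None):
    o,d=ray(n,uv,T);return o+d*(z-o[2])/d[2]
def proj(n,P,T=None):
    p=r.camera_params(n);T=p['T'] if T is None else T
    c=T[:3,:3].T@(np.array(P)-T[:3,3]);u=np.array([c[0],-c[1]])/-c[2]
    return u*(1+p['k1']*(u@u))*p['mtx'][0,0]+p['mtx'][:2,2]
def tri(a,b):
    (o,d),(q,e)=a,b
    s=np.linalg.lstsq(np.c_[d,-e],q-o,rcond=None)[0]
    A,B=o+d*s[0],q+e*s[1];return (A+B)/2,np.linalg.norm(A-B)
E
python3 - <<'E'
from h import *
t=cv2.imread('pics/top0.png');s=cv2.imread('pics/side0.png')
for nm,a,b in(('200',(299,194),(292,233)),('500',(344.5,199),(303,266)),('1000',(397,203),(321.5,315))):
    print(nm,tri(ray('top',a),ray('side',b)))
fl=onz('top',(176,268),.04);fr=onz('top',(244.5,252),.04)
print('front',fl,fr,np.linalg.norm(fl-fr));d=(fl-fr)[:2];print('yaw',np.degrees(np.arctan2(-d[0],d[1])))
print('pan',onz('top',(193,187),.078),'lug',onz('top',(200,228),.109))
c=np.hstack([cv2.resize(t[125:275,135:255],None,fx=3.3,fy=3.3,interpolation=2),cv2.resize(s[110:260,185:305],None,fx=3.3,fy=3.3,interpolation=2)])
cv2.imwrite('pics/bal.png',c)
c=np.hstack([cv2.resize(t[160:230,280:420],None,fx=2.8,fy=2.8,interpolation=2),cv2.resize(s[220:360,260:360],None,fx=3.5,fy=3.5,interpolation=2)[:196]])
c=cv2.resize(s[220:360,260:360],None,fx=4,fy=4,interpolation=2);cv2.imwrite('pics/w.png',c)
E
```

```text
200 (array([ 0.6084, -0.108 ,  0.0434]), np.float64(0.0020226762213168808))
500 (array([ 0.5942, -0.2349,  0.0598]), np.float64(0.002283569128173285))
1000 (array([ 0.5829, -0.3764,  0.0772]), np.float64(0.0017690882819733234))
front [0.3924 0.2326 0.04  ] [0.4404 0.0425 0.04  ] 0.19601639694885764
yaw 14.188570387631712
pan [0.6163 0.1874 0.078 ] lug [0.5002 0.1578 0.109 ]
```

View pics/bal.png

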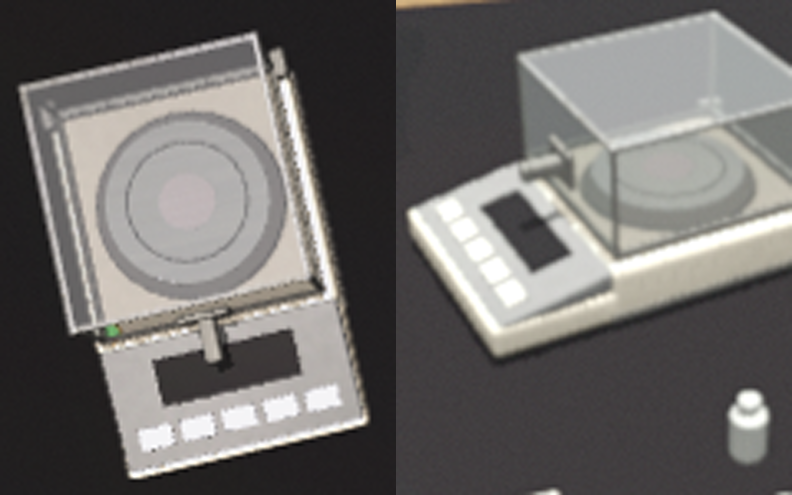

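View pics/w.png

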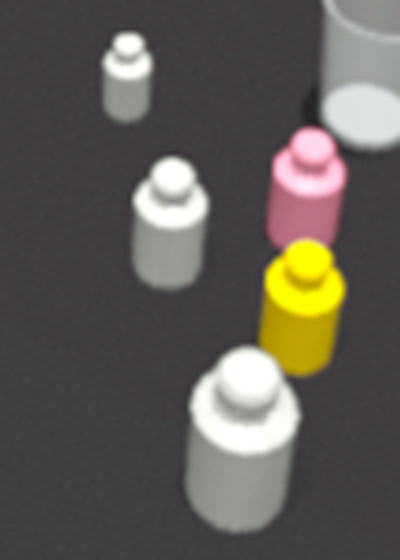

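The crop confirms the steel middle weight at side (302,275). In the balance crop the ring centre is at top px (191.7,186.2), the lug tip at top (200.2,233), and the front corners at top (173.8,269.8) and (246.5,253.2).

Run:
```python
from h import *
for z in(.0,.02,.04):
    fl=onz('top',(173.8,269.5),z);fr=onz('top',(246.5,253),z);d=(fl-fr)[:2];print(z,np.linalg.norm(d),'yaw',np.degrees(np.arctan2(-d[0],d[1])),(fl+fr)/2)
print('pan',onz('top',(191.7,186.2),.078), onz('side',(185+(668-396)/3.3,110+167/3.3),.078))
print('lugtip',onz('top',(200,234),.109),tri(ray('top',(200,233.5)),ray('side',(223.5,161))))
# masks for pan rim + weights
t=cv2.imread('pics/top0.png');s=cv2.imread('pics/side0.png')
for n,im,box in(('top',t,(180,330,215,360)),('side',s,(260,288,294,314))):
    y0,x0,y1,x1=box
    g=cv2.cvtColor(im[y0:y1,x0:x1],6);m=(g>100).astype(np.uint8)
    k,l,st,c=cv2.connectedComponentsWithStats(m);i=1+st[1:,4].argmax();print(n,st[i],c[i]+[x0,y0])
# lid edges check: predicted pts with pan c, yaw
P=onz('top',(191.7,186.2),.078)
for yaw in (13,14.2):
    a=np.radians(yaw);ex=np.array([np.cos(a),np.sin(a)]);o=P[:2]-.05*ex
    ey=np.array([-ex[1],ex[0]])
    for nm,q in dict(lugtip=(-.092,0,.109),lidTFL=(-.05,.095,.169),lidTFR=(-.05,-.095,.169),lidTRL=(.15,.095,.169),lidTRR=(.15,-.095,.169),fl=(-.16,.105,.02),fr=(-.16,-.105,.02)).items():
        w=[*(o+ex*q[0]+ey*q[1]),q[2]];print(yaw,nm,w,proj('top',w),proj('side',w))
```

```text
0.0 0.21377647843911626 yaw 13.82247161685737 [0.4133 0.1439 0.    ]
0.02 0.2107263878409737 yaw 13.822471616857376 [0.4131 0.1408 0.02  ]
0.04 0.2076762972428311 yaw 13.82247161685738 [0.4129 0.1377 0.04  ]
pan [0.6184 0.1911 0.078 ] [0.6201 0.1874 0.078 ]
lugtip [0.4841 0.1571 0.109 ] (array([0.4858, 0.1565, 0.1126]), np.float64(0.0011073592968278273))
top [  7  12  15  14 153] [344.0261 198.8366]
side [  5   0  20  32 510] [301.8588 275.6804]
13 lugtip [np.float64(0.4800675856350838), np.float64(0.15918568438618885), 0.109] [199.1745 235.504 ] [221.2108 161.9004]
13 lidTFL [np.float64(0.49962077819339645), np.float64(0.26119878482322856), 0.169] [155.3466 225.6172] [221.2438 125.989 ]
13 lidTFR [np.float64(0.5423614785187308), np.float64(0.07606847251403384), 0.169] [228.3157 210.3741] [248.2839 154.7948]
13 lidTRL [np.float64(0.6944947911504435), np.float64(0.30618899569200153), 0.169] [141.7854 150.6852] [281.3741 113.7307]
13 lidTRR [np.float64(0.7372354914757779), np.float64(0.12105868338280684), 0.169] [213.5436 136.0703] [313.9061 138.8659]
13 fl [np.float64(0.39019056052358
[... 364 characters left out ...]
658696), np.float64(0.25869530375517563), 0.169] [156.2989 226.1971] [220.8753 126.4014]
14.2 lidTFR [np.float64(0.5447878015035594), np.float64(0.07450068727509924), 0.169] [228.9567 209.4483] [249.3313 154.9788]
14.2 lidTRL [np.float64(0.6920684681656147), np.float64(0.3077567809309361), 0.169] [141.1323 151.586 ] [280.4937 113.6023]
14.2 lidTRR [np.float64(0.7386768714825872), np.float64(0.12356216445085975), 0.169] [212.606 135.514] [314.0969 138.4067]
14.2 fl [np.float64(0.3890873358393337), np.float64(0.24140594480745872), 0.02] [174.4211 269.0927] [189.6952 177.4031]
14.2 fr [np.float64(0.4406018868738822), np.float64(0.03782242132947958), 0.02] [246.7552 252.1787] [215.5697 215.02  ]
```

```bash
cat >> h.py <<'E'
PAN=np.array([.619,.190,.078]);YAW=14.0
EX=np.array([np.cos(np.radians(YAW)),np.sin(np.radians(YAW)),0]);EY=np.array([-EX[1],EX[0],0]);Z=np.array([0,0,1.])
HINGE=PAN-.05*EX+.15*EX;HINGE[2]=.064
def lug(th): return HINGE+EX*(-.228*np.cos(th)+.045*np.sin(th))+Z*(.228*np.sin(th)+.045*np.cos(th))
def ori(yaw,tilt):
    a,t=np.radians([yaw,tilt]);ex=np.array([np.cos(a),np.sin(a),0]);y=np.array([-ex[1],ex[0],0])
    z=ex*np.sin(t)-Z*np.cos(t);return R.from_matrix(np.c_[np.cross(y,z),y,z])
def goto(P,yaw,tilt,p=None,q=None):
    "row (xyz, turn) bringing the grasp point to P from pose p,q (default measured)"
    s=r.read_state();p=s['position'] if p is None else p;q=R.from_quat(s['eef_rot']) if q is None else q
    T=ori(yaw,tilt);t=np.array(P)+.0188*T.as_matrix()[:,2]
    print('xyz',(t-p)/.4,'turn',(T*q.inv()).as_rotvec()/np.pi);return t,T
def where():
    s=r.read_state();q=R.from_quat(s['eef_rot']);z=q.as_matrix()[:,2]
    print('t',s['time_s'],'grasp',s['position']-.0188*z,'toolz',z,'tooly',q.as_matrix()[:,1],'F',s['wrist_force'],'w',s['width'],s['grip_force'])
E
python3 - <<'E'
from h import *
print(lug(0),lug(1))
goto(lug(0)+[0,0,.12]-.02*EX,YAW,20)
E
```

```text
[0.4948 0.159  0.109 ] [0.6332 0.1936 0.2802]
xyz [ 0.6722 -1.2111  0.0162] turn [-0.0039 -0.1125  0.1781]
```

```bash
python3 -m inch '{"xyz":[[0,0,0.2],[0,0,0.25],[0.1,-0.1,0.25],[0.2,-0.2,0.25],[0.3,-0.3,0.25],[0.4,-0.4,0.25],[0.4,-0.5,0.25],[0.4,-0.6,0.25],[0.4,-0.6,0.25],[0.4,-0.6,0.25],[0.4,-0.6,0.25],[0.4,-0.6,0.25]],"turn":[[0,0,0.04],[0,0,0.08],[0,0,0.12],[0,0,0.16],[0,0,0.178],[0,0,0.178],[0,0,0.178],[0,0,0.178],[0,0,0.178],[0,0,0.178],[0,0,0.178],[0,0,0.178]],"jaw":[-1,-1,-1,-1,-1,-1,-1,-1,-1,-1,-1,-1]}' 20; python3 -c "
from h import *
where();goto(lug(0)+[0,0,.12]-.02*EX,YAW,20);goto(lug(0),YAW,20)"
```

```text
time_s: 1.1
position: [0.3728, 0.4004, 0.3056]
eef_rot: [-0.119, 0.993, 0.0, 0.0]
wrist_force: [-0.0, 1.5, -0.1]
width: 0.0939
grip_force: 0.0
t 1.1 grasp [0.3728 0.4004 0.3244] toolz [-0.      0.0004 -1.    ] tooly [-0.2354  0.9719  0.0004] F [-0.0494  1.4686 -0.0631] w 0.09394933602541193 0.0
xyz [ 0.272  -0.6117 -0.2357] turn [ 0.0264 -0.1079  0.0021]
xyz [ 0.3205 -0.5996 -0.5357] turn [ 0.0264 -0.1079  0.0021]
```

```bash
python3 -m inch '{"xyz":[[0.1,-0.1,0],[0.15,-0.2,0],[0.2,-0.3,-0.05],[0.25,-0.4,-0.1],[0.272,-0.5,-0.15],[0.272,-0.612,-0.2],[0.272,-0.612,-0.236],[0.272,-0.612,-0.236],[0.272,-0.612,-0.236],[0.272,-0.612,-0.236]],"turn":[[0.0264,-0.108,0.002],[0.0264,-0.108,0.002],[0.0264,-0.108,0.002],[0.0264,-0.108,0.002],[0.0264,-0.108,0.002],[0.0264,-0.108,0.002],[0.0264,-0.108,0.002],[0.0264,-0.108,0.002],[0.0264,-0.108,0.002],[0.0264,-0.108,0.002]],"jaw":[-1,-1,-1,-1,-1,-1,-1,-1,-1,-1]}'
python3 - <<'E'
from h import *
where();goto(lug(0),YAW,20)
s=r.read_state();im=r.get_image('wrist')[:,:,::-1].copy()
T=np.eye(4);T[:3,:3]=R.from_quat(s['eef_rot']).as_matrix();T[:3,3]=s['position'];T=T@r.camera_params('wrist')['hand_eye']
for P in (lug(0),lug(0)-.014*EX,lug(0)+.028*EX,PAN):
    u=proj('wrist',P,T);print(u);cv2.circle(im,tuple(int(v) for v in u),3,(0,0,255),1)
cv2.imwrite('pics/wr1.png',im)
E
```

```text
time_s: 1.93
position: [0.4818, 0.1573, 0.2114]
eef_rot: [-0.121, 0.977, 0.021, 0.172]
wrist_force: [0.1, 0.7, 0.6]
width: 0.0943
grip_force: 0.0
t 1.9333 grasp [0.4756 0.1557 0.229 ] toolz [ 0.3321  0.0826 -0.9396] tooly [-0.2434  0.9699 -0.0008] F [0.0982 0.6892 0.5922] w 0.09426525162121391 0.0
xyz [ 0.0481  0.0082 -0.3001] turn [ 0.0002  0.0001 -0.0005]
[275.7292 180.5363]
[275.6817 164.5072]
[275.8171 210.0106]
[276.2319 270.5243]
```

View pics/wr1.png

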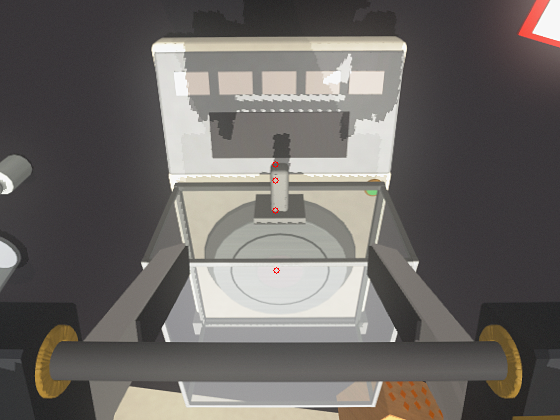

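The wrist view shows the lug bar from (280,167) to (280,210) and the ring centre near (280,268). That is about 4 px (2 mm) to the +y side of prediction, so I will split the difference.

```bash
sed -i 's/PAN=np.array.*;YAW/PAN=np.array([.6187,.1912,.078]);YAW/' h.py
python3 -m inch '{"xyz":[[0.046,0.011,-0.05],[0.047,0.011,-0.1],[0.047,0.011,-0.15],[0.047,0.011,-0.2],[0.047,0.011,-0.25],[0.047,0.011,-0.28],[0.047,0.011,-0.3],[0.047,0.011,-0.3],[0.047,0.011,-0.3]],"turn":[[0,0,0],[0,0,0],[0,0,0],[0,0,0],[0,0,0],[0,0,0],[0,0,0],[0,0,0],[0,0,0]],"jaw":[-1,-1,-1,-1,-1,-1,-1,-1,-1]}' 20
python3 -m inch '{"xyz":[[0,0,0],[0,0,0],[0,0,0],[0,0,0],[0,0,0],[0,0,0],[0,0,0],[0,0,0],[0,0,0]],"turn":[[0,0,0],[0,0,0],[0,0,0],[0,0,0],[0,0,0],[0,0,0],[0,0,0],[0,0,0],[0,0,0]],"jaw":[1,1,1,1,1,1,1,1,1]}' 15
python3 - <<'E'
from h import *
where()
s=r.read_state();z=R.from_quat(s['eef_rot']).as_matrix()[:,2]
print(lug(0))
for k in range(1,15):
    th=k*.075;print(k,(lug(th)-lug(0))/.4)
E
```

```text
time_s: 2.73
position: [0.5007, 0.1612, 0.0914]
eef_rot: [-0.121, 0.977, 0.021, 0.172]
wrist_force: [-0.3, 0.2, 0.7]
width: 0.0939
grip_force: 0.0
time_s: 3.48
position: [0.5004, 0.1601, 0.0911]
eef_rot: [-0.12, 0.977, 0.021, 0.172]
wrist_force: [0.2, -0.4, 0.3]
width: 0.0377
grip_force: 0.0
t 3.4833 grasp [0.4942 0.1586 0.1087] toolz [ 0.3321  0.0822 -0.9396] tooly [-0.2421  0.9702 -0.0007] F [ 0.236  -0.415   0.3143] w 0.03770449473651839 0.0
[0.4945 0.1602 0.109 ]
1 [0.0097 0.0024 0.0424]
2 [0.0225 0.0056 0.0839]
3 [0.0383 0.0095 0.1243]
4 [0.057  0.0142 0.1634]
5 [0.0784 0.0196 0.201 ]
6 [0.1025 0.0256 0.2367]
7 [0.1292 0.0322 0.2705]
8 [0.1582 0.0395 0.3022]
9 [0.1895 0.0472 0.3315]
10 [0.2228 0.0556 0.3583]
11 [0.258  0.0643 0.3825]
12 [0.2948 0.0735 0.4039]
13 [0.3331 0.083  0.4224]
14 [0.3726 0.0929 0.4379]
```

```bash
python3 -m inch '{"xyz":[[0,0,0],[0,0,0],[0,0,0],[0,0,0],[0,0,0],[0,0,0]],"turn":[[0,0,0],[0,0,0],[0,0,0],[0,0,0],[0,0,0],[0,0,0]],"jaw":[1,1,1,1,1,1]}' 15
```

```text
time_s: 3.98
position: [0.5, 0.1623, 0.0912]
eef_rot: [-0.122, 0.977, 0.022, 0.173]
wrist_force: [-5.0, 13.8, -3.0]
width: 0.0139
grip_force: 15.0
```

```bash
python3 -m inch '{"xyz":[[0,0.003,0],[0.005,0.005,0.021],[0.01,0.007,0.042],[0.016,0.009,0.063],[0.0225,0.01,0.084],[0.03,0.012,0.104],[0.038,0.014,0.124],[0.047,0.016,0.144],[0.057,0.018,0.163],[0.068,0.021,0.182],[0.078,0.024,0.201],[0.09,0.027,0.219]],"turn":[[0,0,0],[0,0,0],[0,0,0],[0,0,0],[0,0,0],[0,0,0],[0,0,0],[0,0,0],[0,0,0],[0,0,0],[0,0,0],[0,0,0]],"jaw":[1,1,1,1,1,1,1,1,1,1,1,1]}' 15
python3 - <<'E'
from h import *
where()
for th in (.375,.412,.45): print(lug(th))
print((lug(1)-lug(.412))/.4)
E
```

```text
time_s: 4.98
position: [0.5365, 0.1717, 0.1796]
eef_rot: [-0.12, 0.977, 0.021, 0.173]
wrist_force: [-1.1, 6.9, -4.0]
width: 0.0141
grip_force: 15.0
t 4.9833 grasp [0.5302 0.1701 0.1973] toolz [ 0.3322  0.0832 -0.9395] tooly [-0.2428  0.9701  0.0001] F [-1.1394  6.8905 -4.0068] w 0.014129317941390732 14.997657537460327
[0.5259 0.1681 0.1894]
[0.5305 0.1692 0.1965]
[0.5355 0.1705 0.2037]
[0.2561 0.0639 0.2091]
```

```bash
python3 -m inch '{"xyz":[[0.0125,0.006,0.018],[0.026,0.009,0.035],[0.039,0.013,0.0515],[0.068,0.02,0.083],[0.0995,0.028,0.1125],[0.133,0.036,0.139],[0.168,0.045,0.1635],[0.205,0.054,0.185],[0.243,0.0635,0.2035],[0.256,0.067,0.209],[0.264,0.069,0.2125],[0.264,0.069,0.2125]],"turn":[[0,0,0],[0,0,0],[0,0,0],[0,0,0],[0,0,0],[0,0,0],[0,0,0],[0,0,0],[0,0,0],[0,0,0],[0,0,0],[0,0,0]],"jaw":[1,1,1,1,1,1,1,1,1,1,1,1]}' 15
python3 - <<'E'
from h import *
where();print(lug(1),lug(.95))
E
```

```text
time_s: 5.98
position: [0.6431, 0.1991, 0.2647]
eef_rot: [-0.12, 0.977, 0.021, 0.173]
wrist_force: [-1.9, 2.7, 5.9]
width: 0.014
grip_force: 15.0
t 5.9833 grasp [0.6369 0.1975 0.2824] toolz [ 0.3337  0.0831 -0.939 ] tooly [-0.2422  0.9702 -0.0002] F [-1.9255  2.6891  5.9332] w 0.013976203784121639 15.009392648935318
[0.6329 0.1948 0.2802] [0.6226 0.1922 0.2756]
```

```bash
sed -i 's/PAN=np.array.*;YAW/PAN=np.array([.619,.193,.078]);YAW/' h.py
python3 -m inch '{"xyz":[[0,0,0],[0,0,0],[0,0,0],[0,0,0],[0,0,0],[-0.03,-0.0075,0.03],[-0.08,-0.02,0.08],[-0.15,-0.0375,0.13],[-0.22,-0.055,0.18],[-0.3,-0.075,0.18],[-0.3,-0.075,0.18],[-0.3,-0.075,0.18]],"turn":[[0,0,0],[0,0,0],[0,0,0],[0,0,0],[0,0,0],[0,0,0],[0,0,0],[0,0,0],[0,0,0],[0,0,0],[0,0,0],[0,0,0]],"jaw":[-1,-1,-1,-1,-1,-1,-1,-1,-1,-1,-1,-1]}' 15
python3 - <<'E'
from h import *
where()
W=np.array([.5942,-.2349,.034]);T=ori(-20,40);z=T.as_matrix()[:,2]
t,q=goto(W-.14*z,-20,40)
goto(W,-20,40,t,q)
E
```

```text
time_s: 6.98
position: [0.5212, 0.1684, 0.3366]
eef_rot: [-0.12, 0.977, 0.022, 0.173]
wrist_force: [0.8, 0.2, 0.1]
width: 0.0906
grip_force: 0.0
t 6.9833 grasp [0.5149 0.1668 0.3543] toolz [ 0.3334  0.0843 -0.939 ] tooly [-0.2428  0.9701  0.0009] F [0.8366 0.1741 0.1461] w 0.09060938228180648 0.0
xyz [-0.0005 -0.9415 -0.5244] turn [-0.0061 -0.112  -0.1873]
xyz [ 0.2114 -0.0769 -0.2681] turn [0. 0. 0.]
```

```bash
python3 -m inch '{"xyz":[[-0.03,-0.1,0],[-0.05,-0.2,0],[-0.05,-0.3,0],[-0.05,-0.4,-0.02],[-0.04,-0.5,-0.06],[-0.03,-0.6,-0.1],[-0.02,-0.7,-0.15],[-0.01,-0.78,-0.2],[0,-0.86,-0.25],[0,-0.94,-0.3],[0,-0.94,-0.36],[0,-0.94,-0.36]],"turn":[[-0.006,-0.112,-0.187],[-0.006,-0.112,-0.187],[-0.006,-0.112,-0.187],[-0.006,-0.112,-0.187],[-0.006,-0.112,-0.187],[-0.006,-0.112,-0.187],[-0.006,-0.112,-0.187],[-0.006,-0.112,-0.187],[-0.006,-0.112,-0.187],[-0.006,-0.112,-0.187],[-0.006,-0.112,-0.187],[-0.006,-0.112,-0.187]],"jaw":[-1,-1,-1,-1,-1,-1,-1,-1,-1,-1,-1,-1]}' 15
python3 - <<'E'
from h import *
where()
W=np.array([.5942,-.2349,.034]);z=ori(-20,40).as_matrix()[:,2]
goto(W-.14*z,-20,40);goto(W,-20,40)
s=r.read_state();im=r.get_image('wrist')[:,:,::-1].copy()
T=np.eye(4);T[:3,:3]=R.from_quat(s['eef_rot']).as_matrix();T[:3,3]=s['position'];T=T@r.camera_params('wrist')['hand_eye']
np.save('T.npy',T)
for h in (0,.049,.07):
    u=proj('wrist',[W[0],W[1],h],T);print(u);cv2.circle(im,tuple(int(v) for v in u),3,(0,0,255),1)
cv2.imwrite('pics/wr2.png',im)
t=r.get_image('top');cv2.imwrite('pics/top1.png',t[:,:,::-1])
E
```

```text
time_s: 7.98
position: [0.5206, -0.2137, 0.1945]
eef_rot: [0.167, 0.925, -0.063, 0.335]
wrist_force: [0.2, 0.3, -0.5]
width: 0.0939
grip_force: 0.0
t 7.9833 grasp [ 0.5093 -0.2094  0.2089] toolz [ 0.5989 -0.2286 -0.7675] tooly [ 0.3516  0.9361 -0.0045] F [ 0.214   0.3099 -0.4708] w 0.09392658632059303 0.0
xyz [ 0.001   0.0136 -0.1692] turn [ 0.0011 -0.0012  0.0033]
xyz [ 0.2125 -0.0633 -0.4373] turn [ 0.0011 -0.0012  0.0033]
[284.7839 119.1167]
[285.1007 155.4705]
[285.2518 172.9794]
```

View pics/wr2.png

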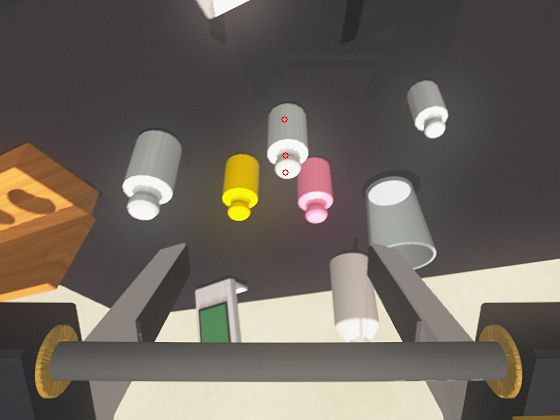

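The steel 500 g weight is centred near column 287.5, against 285 predicted. That is the same +2 mm offset as the lug, so I correct for it.

```bash
python3 -m inch '{"xyz":[[0.003,0.019,-0.08],[0.003,0.019,-0.169],[0.03,0.009,-0.203],[0.06,-0.002,-0.241],[0.09,-0.013,-0.28],[0.12,-0.024,-0.318],[0.15,-0.034,-0.356],[0.18,-0.045,-0.394],[0.2,-0.053,-0.419],[0.2145,-0.058,-0.437],[0.2145,-0.058,-0.437],[0.2145,-0.058,-0.437]],"turn":[[0.001,-0.001,0.003],[0.001,-0.001,0.003],[0.001,-0.001,0.003],[0.001,-0.001,0.003],[0.001,-0.001,0.003],[0.001,-0.001,0.003],[0.001,-0.001,0.003],[0.001,-0.001,0.003],[0.001,-0.001,0.003],[0.001,-0.001,0.003],[0.001,-0.001,0.003],[0.001,-0.001,0.003]],"jaw":[-1,-1,-1,-1,-1,-1,-1,-1,-1,-1,-1,-1]}' 20
python3 -m inch '{"xyz":[[0,0,0],[0,0,0],[0,0,0],[0,0,0],[0,0,0],[0,0,0],[0,0,0],[0,0,0],[0,0,0],[0,0,0],[0,0,0],[0,0,0]],"turn":[[0,0,0],[0,0,0],[0,0,0],[0,0,0],[0,0,0],[0,0,0],[0,0,0],[0,0,0],[0,0,0],[0,0,0],[0,0,0],[0,0,0]],"jaw":[1,1,1,1,1,1,1,1,1,1,1,1]}' 25
python3 - <<'E'
from h import *
where()
im=r.get_image('wrist')[:,:,::-1];cv2.imwrite('pics/wr3.png',im[200:400,100:460] if 0 else im)
E
```

```text
time_s: 9.08
position: [0.5703, -0.2374, 0.0983]
eef_rot: [0.16, 0.925, -0.059, 0.34]
wrist_force: [0.9, -2.1, -0.3]
width: 0.0939
grip_force: 0.0
time_s: 10.08
position: [0.5679, -0.2372, 0.0952]
eef_rot: [0.159, 0.926, -0.059, 0.337]
wrist_force: [-0.1, 1.4, 0.2]
width: 0.0173
grip_force: 0.0
t 10.0833 grasp [ 0.5566 -0.2331  0.1096] toolz [ 0.605  -0.2173 -0.766 ] tooly [ 0.3353  0.9421 -0.0024] F [-0.0764  1.3772  0.1794] w 0.017255970034870175 0.0
```

View pics/wr3.png

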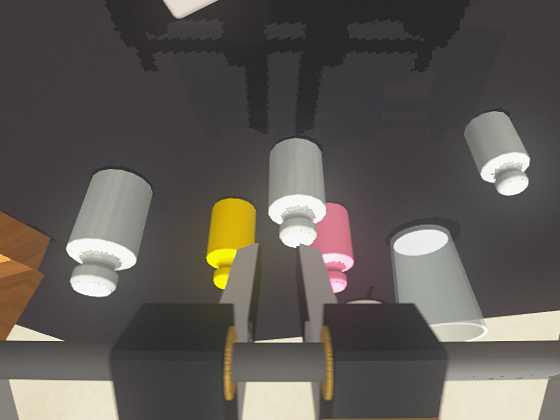

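The move stopped short in the air, above the weight. I will check the joints before going on.

```bash
python3 -c "
from h import *
s=r.read_state();print(np.array(s['joint_positions']),np.array(s['joint_vel']))"
python3 -m inch '{"xyz":[[0,0,0],[0,0,0],[0,0,0],[0,0,0],[0,0,0.0],[0.03,0,-0.05],[0.03,0,-0.05],[0.03,0,-0.05]],"turn":[[0,0,0],[0,0,0],[0,0,0],[0,0,0],[0,0,0],[0,0,0],[0,0,0],[0,0,0]],"jaw":[-1,-1,-1,-1,-1,-1,-1,-1]}' 20
python3 -c "
from h import *
where();s=r.read_state();print(np.array(s['joint_positions']),np.array(s['joint_vel']))"
```

```text
[ 0.6332  0.3072 -0.4163  2.3735  2.4881  0.2731 -0.937 ] [-0.0004  0.0012 -0.0005  0.0005  0.0014  0.0007 -0.0006]
time_s: 10.8
position: [0.5796, -0.2367, 0.0743]
eef_rot: [0.16, 0.926, -0.059, 0.336]
wrist_force: [-0.2, -0.8, 0.3]
width: 0.0635
grip_force: 0.0
t 10.8 grasp [ 0.5683 -0.2327  0.0887] toolz [ 0.6039 -0.216  -0.7672] tooly [ 0.335   0.9422 -0.0016] F [-0.2194 -0.8264  0.2888] w 0.06353970538488347 0.0
[ 0.6312  0.3709 -0.4292  2.359   2.5052  0.3233 -0.9476] [ 0.0011 -0.0333  0.0071  0.0068 -0.0048 -0.0153  0.0027]
```

```bash
python3 -c "
from h import *
goto([.595,-.2328,.034],-20,40)"
```

```text
xyz [ 0.0668 -0.0005 -0.1368] turn [ 0.0003 -0.0007 -0.0024]
```

```bash
python3 -m inch '{"xyz":[[0,0,0],[0,0,0],[0,0,0],[0,0,0],[0,0,0],[0.01,0,-0.02],[0.02,0,-0.04],[0.03,0,-0.06],[0.04,0,-0.08],[0.05,0,-0.1],[0.06,-0.0005,-0.12],[0.067,-0.0005,-0.137]],"turn":[[0,0,0],[0,0,0],[0,0,0],[0,0,0],[0,0,0],[0,0,0],[0,0,0],[0,0,0],[0,0,0],[0,0,0],[0,0,0],[0,0,-0.002]],"jaw":[-1,-1,-1,-1,-1,-1,-1,-1,-1,-1,-1,-1]}' 20
python3 -c "
from h import *
where();s=r.read_state();print(np.array(s['joint_positions']),np.array(s['joint_vel']));goto([.595,-.2328,.034],-20,40)"
```

```text
time_s: 11.8
position: [0.6071, -0.2374, 0.0191]
eef_rot: [0.163, 0.926, -0.06, 0.336]
wrist_force: [-0.1, 0.1, -0.7]
width: 0.0934
grip_force: 0.0
t 11.8 grasp [ 0.5957 -0.2333  0.0335] toolz [ 0.6032 -0.2209 -0.7664] tooly [ 0.3414  0.9399 -0.0022] F [-0.0603  0.0926 -0.7495] w 0.0934420661745429 0.0
[ 0.6177  0.5327 -0.4463  2.3178  2.545   0.4528 -0.9696] [-0.0882  0.2113  0.0173 -0.0517 -0.0605  0.2082 -0.0294]
xyz [-0.0018  0.0013  0.0013] turn [ 0.0006 -0.0004 -0.0002]
```

```bash
python3 -m inch '{"xyz":[[0,0,0],[0,0,0],[0,0,0],[0,0,0],[0,0,0],[0,0,0],[0,0,0],[0,0,0],[0,0,0],[0,0,0],[0,0,0],[0,0,0]],"turn":[[0,0,0],[0,0,0],[0,0,0],[0,0,0],[0,0,0],[0,0,0],[0,0,0],[0,0,0],[0,0,0],[0,0,0],[0,0,0],[0,0,0]],"jaw":[1,1,1,1,1,1,1,1,1,1,1,1]}' 25
python3 - <<'E'
from h import *
where()
z=ori(14,40).as_matrix()[:,2]
for d,h in((-.16,.14),(0,.14),(0,.034)):
    print(d,h); goto(PAN+d*EX+[0,0,h],14,40)
E
```

```text
time_s: 12.8
position: [0.6068, -0.2377, 0.0207]
eef_rot: [0.163, 0.925, -0.061, 0.337]
wrist_force: [-2.2, -1.3, 5.8]
width: 0.0374
grip_force: 25.0
t 12.8 grasp [ 0.5955 -0.2336  0.0351] toolz [ 0.6039 -0.2217 -0.7656] tooly [ 0.3416  0.9398 -0.0027] F [-2.2136 -1.3067  5.8092] w 0.037447219773866246 24.99990598299661
-0.16 0.14
xyz [-0.3284  0.9874  0.4573] turn [0.0009 0.0002 0.1888]
0 0.14
xyz [0.0597 1.0842 0.4573] turn [0.0009 0.0002 0.1888]
0 0.034
xyz [0.0597 1.0842 0.1923] turn [0.0009 0.0002 0.1888]
```

```bash
python3 - <<'E'
from h import *
goto([.595,-.2328,.08],-20,40)
goto([.54,-.213,.21],-20,40)
goto([.575,-.06,.22],-6,40)
goto([.565,.07,.22],6,40)
t,q=goto(PAN-.09*EX+[0,0,.143],14,40)
goto(PAN+[0,0,.045],14,40,t,q)
E
python3 -m inch '{"xyz":[[0,0,0.03],[0,0,0.06],[0,0,0.1],[-0.02,0.01,0.16],[-0.05,0.02,0.22],[-0.08,0.03,0.28],[-0.11,0.04,0.34],[-0.13,0.05,0.39],[-0.139,0.052,0.437],[-0.139,0.052,0.437],[-0.139,0.052,0.437]],"turn":[[0,0,0],[0,0,0],[0,0,0],[0,0,0],[0,0,0],[0,0,0],[0,0,0],[0,0,0],[0,0,0],[0,0,0],[0,0,0]],"jaw":[1,1,1,1,1,1,1,1,1,1,1]}' 25
python3 -c "
from h import *
where();s=r.read_state();print(np.array(s['joint_positions']))"
```

```text
xyz [-0.0012  0.002   0.1123] turn [ 0.0009 -0.0001 -0.0001]
xyz [-0.1387  0.0515  0.4373] turn [ 0.0009 -0.0001 -0.0001]
xyz [-0.0495  0.4412  0.4623] turn [0.0009 0.     0.0777]
xyz [-0.0745  0.7725  0.4623] turn [0.0009 0.0001 0.1443]
xyz [-0.1586  1.0297  0.4648] turn [0.0009 0.0002 0.1888]
xyz [ 0.2183  0.0544 -0.245 ] turn [0. 0. 0.]
time_s: 13.72
position: [0.5531, -0.2203, 0.185]
eef_rot: [0.165, 0.925, -0.061, 0.336]
wrist_force: [-1.0, -0.9, -5.0]
width: 0.0374
grip_force: 25.0
t 13.7167 grasp [ 0.5417 -0.2161  0.1994] toolz [ 0.602  -0.2244 -0.7664] tooly [ 0.3463  0.9381 -0.0026] F [-1.0109 -0.8527 -5.0225] w 0.0374483217725483 25.000017127586034
[ 0.9619  0.1123 -0.7678  2.333   1.3915  0.1647  0.1134]
```

Run:
```python
from h import *
goto([.60,-.13,.17],-14,40)
goto([.62,0,.16],0,40)
goto([.595,.10,.155],9,40)
goto(PAN-.05*EX+[0,0,.072],14,40)
```

```text
xyz [ 0.1467  0.2185 -0.0734] turn [ 0.0007 -0.0004  0.0348]
xyz [ 0.1976  0.5508 -0.0984] turn [ 0.0008 -0.0003  0.1126]
xyz [ 0.1347  0.8056 -0.1109] turn [ 0.0008 -0.0002  0.1626]
xyz [ 0.0729  1.0104 -0.1234] turn [ 0.0008 -0.0002  0.1904]
```

```bash
python3 -m inch '{"xyz":[[0.04,0.04,-0.02],[0.09,0.09,-0.04],[0.13,0.15,-0.06],[0.147,0.22,-0.073],[0.155,0.28,-0.078],[0.165,0.34,-0.083],[0.175,0.4,-0.088],[0.185,0.46,-0.093],[0.19,0.52,-0.098],[0.198,0.55,-0.098],[0.198,0.55,-0.098],[0.198,0.55,-0.098]],"turn":[[0,0,0.005],[0,0,0.01],[0,0,0.02],[0,0,0.035],[0,0,0.05],[0,0,0.065],[0,0,0.08],[0,0,0.09],[0,0,0.1],[0,0,0.112],[0,0,0.112],[0,0,0.112]],"jaw":[1,1,1,1,1,1,1,1,1,1,1,1]}' 25
python3 - <<'E'
from h import *
where();print(np.array(r.read_state()['joint_positions']))
goto([.595,.10,.155],9,40)
goto(PAN-.05*EX+[0,0,.072],14,40)
E
```

```text
time_s: 14.72
position: [0.633, -0.0012, 0.146]
eef_rot: [0.001, 0.94, -0.002, 0.342]
wrist_force: [0.3, -0.1, -4.7]
width: 0.0374
grip_force: 25.0
t 14.7167 grasp [ 0.6209 -0.0011  0.1604] toolz [ 0.6434 -0.0037 -0.7655] tooly [ 0.0023  1.     -0.0029] F [ 0.3167 -0.1075 -4.7345] w 0.03737553039644816 24.999487064487766
[ 0.6842  0.3173 -0.9399  2.2866  1.7451  0.3514 -0.1934]
xyz [-0.0651  0.2577 -0.0136] turn [0.0009 0.0003 0.0507]
xyz [-0.1269  0.4625 -0.0261] turn [0.0009 0.0004 0.0785]
```

```bash
python3 -m inch '{"xyz":[[-0.015,0.06,-0.003],[-0.03,0.12,-0.006],[-0.047,0.19,-0.01],[-0.065,0.258,-0.014],[-0.085,0.325,-0.018],[-0.105,0.395,-0.022],[-0.12,0.44,-0.025],[-0.127,0.4625,-0.026],[-0.127,0.4625,-0.026],[-0.127,0.4625,-0.026]],"turn":[[0,0,0.012],[0,0,0.025],[0,0,0.037],[0,0,0.051],[0,0,0.06],[0,0,0.07],[0,0,0.075],[0.001,0,0.0785],[0.001,0,0.0785],[0.001,0,0.0785]],"jaw":[1,1,1,1,1,1,1,1,1,1]}' 25
python3 - <<'E'
from h import *
where();print(np.array(r.read_state()['joint_positions']))
goto(PAN+[0,0,.055],14,40)
s=r.read_state();im=r.get_image('wrist')[:,:,::-1].copy()
T=np.eye(4);T[:3,:3]=R.from_quat(s['eef_rot']).as_matrix();T[:3,3]=s['position'];T=T@r.camera_params('wrist')['hand_eye']
u=proj('wrist',PAN,T);print(u);cv2.circle(im,tuple(int(v) for v in u),3,(0,0,255),1)
sd=r.get_image('side')[:,:,::-1]
cv2.imwrite('pics/c4.png',np.hstack([cv2.resize(im,(480,360)),sd[20:220,170:350].repeat(2,0).repeat(2,1)[:360,:320]]))
E
```

```text
time_s: 15.55
position: [0.582, 0.1838, 0.1356]
eef_rot: [-0.114, 0.933, 0.042, 0.34]
wrist_force: [-0.1, -0.7, -5.0]
width: 0.0377
grip_force: 25.0
t 15.55 grasp [0.5703 0.1809 0.1499] toolz [ 0.6245  0.1558 -0.7653] tooly [-0.2418  0.9703  0.0003] F [-0.1427 -0.7349 -4.9678] w 0.03769381404416701 24.999397257797682
[ 0.4658  0.3592 -1.0912  2.3329  1.7768  0.478  -0.2886]
xyz [ 0.1217  0.0303 -0.0424] turn [-0.0002  0.0003  0.    ]
[277.4552 210.5663]
```

View pics/c4.png

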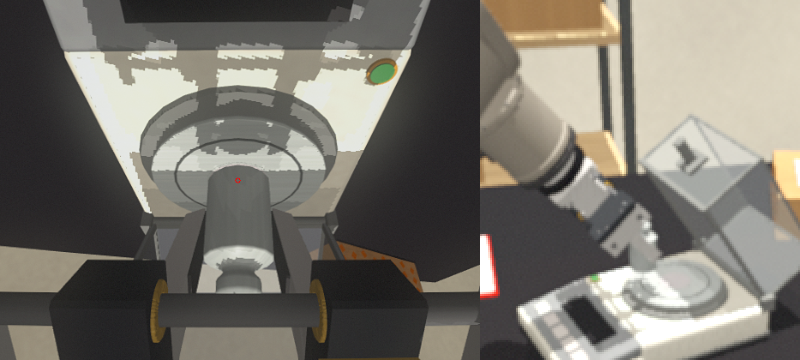

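Laterally the ring centre (238 in the crop) matches the prediction (237.8). The cover stands raised and clear of the gripper, so I move in over the pan.

```bash
python3 -m inch '{"xyz":[[0.02,0.005,-0.007],[0.04,0.01,-0.014],[0.06,0.015,-0.021],[0.08,0.02,-0.028],[0.1,0.025,-0.035],[0.115,0.0285,-0.04],[0.122,0.03,-0.042],[0.122,0.03,-0.042],[0.122,0.03,-0.042],[0.122,0.03,-0.042]],"turn":[[0,0,0],[0,0,0],[0,0,0],[0,0,0],[0,0,0],[0,0,0],[0,0,0],[0,0,0],[0,0,0],[0,0,0]],"jaw":[1,1,1,1,1,1,1,1,1,1]}' 25
python3 - <<'E'
from h import *
where();print(np.array(r.read_state()['joint_positions']))
goto(PAN+[0,0,.036],14,40)
goto(PAN+[0,0,.034],14,40)
E
```

```text
time_s: 16.48
position: [0.6307, 0.1959, 0.1189]
eef_rot: [-0.114, 0.933, 0.042, 0.34]
wrist_force: [-0.7, -0.6, -4.2]
width: 0.0375
grip_force: 25.0
t 16.4833 grasp [0.6189 0.193  0.1332] toolz [ 0.6245  0.1559 -0.7653] tooly [-0.2416  0.9704  0.0005] F [-0.7171 -0.5651 -4.2065] w 0.037517370152705086 24.99967137719068
[ 0.4032  0.4785 -1.0358  2.244   1.8054  0.5365 -0.2439]
xyz [ 0.0001  0.0001 -0.0481] turn [-0.0002  0.0003  0.0001]
xyz [ 0.0001  0.0001 -0.0531] turn [-0.0002  0.0003  0.0001]
```

```bash
python3 -m inch '{"xyz":[[0,0,-0.008],[0,0,-0.016],[0,0,-0.023],[0,0,-0.029],[0,0,-0.034],[0,0,-0.038],[0,0,-0.041],[0,0,-0.044],[0,0,-0.046],[0,0,-0.048],[0,0,-0.048]],"turn":[[0,0,0],[0,0,0],[0,0,0],[0,0,0],[0,0,0],[0,0,0],[0,0,0],[0,0,0],[0,0,0],[0,0,0],[0,0,0]],"jaw":[1,1,1,1,1,1,1,1,1,1,1]}' 25
python3 -m inch '{"xyz":[[0,0,-0.001],[0,0,-0.002],[0,0,-0.003],[0,0,-0.003]],"turn":[[0,0,0],[0,0,0],[0,0,0],[0,0,0]],"jaw":[1,1,1,1]}' 25
python3 - <<'E'
from h import *
where()
E
```

```text
time_s: 17.4
position: [0.631, 0.1959, 0.0995]
eef_rot: [-0.114, 0.933, 0.042, 0.34]
wrist_force: [0.1, -0.3, -4.8]
width: 0.0375
grip_force: 25.0
time_s: 17.73
position: [0.6311, 0.1959, 0.0985]
eef_rot: [-0.114, 0.933, 0.042, 0.34]
wrist_force: [-0.8, 0.1, -3.8]
width: 0.0377
grip_force: 25.0
t 17.7333 grasp [0.6193 0.1929 0.1128] toolz [ 0.6247  0.1558 -0.7652] tooly [-0.2413  0.9705  0.0006] F [-0.8047  0.0846 -3.8199] w 0.03774871184373705 24.99984435334227
```

```bash
python3 -m inch '{"xyz":[[0,0,-0.001],[0,0,-0.002],[0,0,-0.003],[0,0,-0.003]],"turn":[[0,0,0],[0,0,0],[0,0,0],[0,0,0]],"jaw":[1,1,1,1]}' 25
python3 -m inch '{"xyz":[[0,0,-0.001],[0,0,-0.002],[0,0,-0.002],[0,0,-0.002]],"turn":[[0,0,0],[0,0,0],[0,0,0],[0,0,0]],"jaw":[1,1,1,1]}' 25
```

```text
time_s: 18.07
position: [0.6311, 0.1959, 0.0973]
eef_rot: [-0.114, 0.932, 0.042, 0.34]
wrist_force: [-1.2, -0.0, -2.0]
width: 0.0376
grip_force: 25.0
time_s: 18.4
position: [0.6311, 0.1959, 0.0965]
eef_rot: [-0.114, 0.932, 0.042, 0.34]
wrist_force: [-1.6, -1.1, -0.2]
width: 0.0374
grip_force: 25.0
```

The pan now carries the weight, since the wrist force fell to about 0 at 2 N/mm. Releasing.

```bash
python3 -m inch '{"xyz":[[0,0,0],[0,0,0],[0,0,0],[0,0,0],[0,0,0],[0,0,0],[0,0,0],[0,0,0],[0,0,0],[0,0,0],[0,0,0],[0,0,0]],"turn":[[0,0,0],[0,0,0],[0,0,0],[0,0,0],[0,0,0],[0,0,0],[0,0,0],[0,0,0],[0,0,0],[0,0,0],[0,0,0],[0,0,0]],"jaw":[-1,-1,-1,-1,-1,-1,-1,-1,-1,-1,-1,-1]}' 25
python3 -m inch '{"xyz":[[-0.02,-0.005,0.024],[-0.045,-0.011,0.055],[-0.08,-0.02,0.095],[-0.11,-0.027,0.13],[-0.14,-0.035,0.165],[-0.165,-0.041,0.2],[-0.165,-0.041,0.2],[-0.165,-0.041,0.2]],"turn":[[0,0,0],[0,0,0],[0,0,0],[0,0,0],[0,0,0],[0,0,0],[0,0,0],[0,0,0]],"jaw":[-1,-1,-1,-1,-1,-1,-1,-1]}' 25
python3 - <<'E'
from h import *
where();print(np.array(r.read_state()['joint_positions']))
P=lug(1.0)+.0015*EY+.003*EX
goto(P-.08*EX+[0,0,.07],14,20)
goto(P,14,20)
s=r.read_state();im=r.get_image('wrist')[:,:,::-1].copy()
T=np.eye(4);T[:3,:3]=R.from_quat(s['eef_rot']).as_matrix();T[:3,3]=s['position'];T=T@r.camera_params('wrist')['hand_eye']
for h in (0,.07):
    u=proj('wrist',PAN+[0,0,h-.0025],T);print(u);cv2.circle(im,tuple(int(v) for v in u),3,(0,0,255),1)
cv2.imwrite('pics/wr5.png',im)
E
```

```text
time_s: 19.4
position: [0.631, 0.1958, 0.0964]
eef_rot: [-0.114, 0.933, 0.042, 0.34]
wrist_force: [0.1, 0.5, 0.0]
width: 0.0937
grip_force: 0.0
time_s: 20.07
position: [0.5656, 0.1789, 0.1774]
eef_rot: [-0.114, 0.932, 0.041, 0.341]
wrist_force: [-1.0, -0.3, 0.7]
width: 0.0942
grip_force: 0.0
t 20.0667 grasp [0.5538 0.176  0.1917] toolz [ 0.6267  0.1541 -0.7639] tooly [-0.2406  0.9706 -0.0016] F [-1.0312 -0.2989  0.7457] w 0.09424989273951027 0.0
[ 0.5217  0.1935 -1.1018  2.3338  1.5318  0.3449 -0.0991]
xyz [-0.0029  0.0051  0.3878] turn [-0.0266  0.109   0.0003]
xyz [0.1912 0.0535 0.2128] turn [-0.0266  0.109   0.0003]
[278.802  176.6434]
[278.7298 254.6501]
```

View pics/wr5.png

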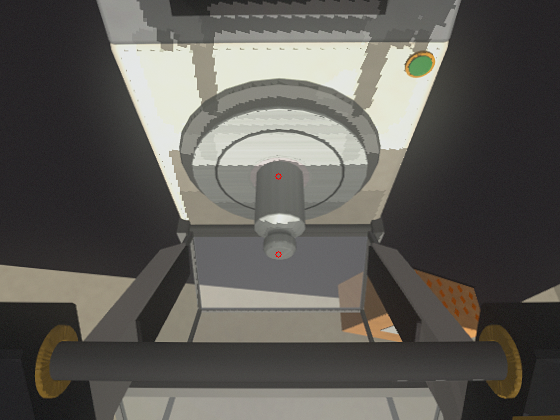

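The weight stands upright at column 279, against a ring centre of 280. I check fore-aft against the ring (top row 130, half-width 63 px) and then go for the lug.

```bash
python3 - <<'E'
from h import *
s=r.read_state()
T=np.eye(4);T[:3,:3]=R.from_quat(s['eef_rot']).as_matrix();T[:3,3]=s['position'];T=T@r.camera_params('wrist')['hand_eye']
c=PAN-[0,0,.0025]
a,b=onz('wrist',(217,172),c[2],T),onz('wrist',(343,172),c[2],T);rad=np.linalg.norm(a-b)/2
f=onz('wrist',(280,130),c[2],T);print(rad,f,'centre',f+rad*EX,'used',PAN)
E
python3 -m inch '{"xyz":[[-0.02,0,0.05],[-0.03,0,0.1],[-0.03,0,0.16],[-0.03,0,0.22],[-0.02,0,0.28],[-0.01,0.002,0.34],[-0.003,0.005,0.388],[-0.003,0.005,0.388],[-0.003,0.005,0.388],[-0.003,0.005,0.388]],"turn":[[-0.001,0.005,0],[-0.005,0.02,0],[-0.01,0.04,0],[-0.015,0.06,0],[-0.02,0.08,0],[-0.027,0.109,0],[-0.027,0.109,0],[-0.027,0.109,0],[-0.027,0.109,0],[-0.027,0.109,0]],"jaw":[-1,-1,-1,-1,-1,-1,-1,-1,-1,-1]}' 15
python3 - <<'E'
from h import *
where();print(np.array(r.read_state()['joint_positions']))
goto(lug(1.0)+.0015*EY+.003*EX,14,20)
E
```

```text
0.04969045741117578 [0.5686 0.1815 0.0755] centre [0.6168 0.1936 0.0755] used [0.619 0.193 0.078]
time_s: 20.95
position: [0.566, 0.1825, 0.3343]
eef_rot: [-0.119, 0.978, 0.023, 0.172]
wrist_force: [0.4, 0.1, 0.1]
width: 0.0939
grip_force: 0.0
t 20.95 grasp [0.5598 0.1809 0.3519] toolz [ 0.3306  0.0851 -0.9399] tooly [-0.2409  0.9706  0.0032] F [0.4164 0.0925 0.1003] w 0.09393091105808664 0.0
[ 0.6639  0.095  -1.1683  1.8546  0.2109  0.9185  1.2254]
xyz [ 0.1901  0.0444 -0.1794] turn [-0.0009 -0.0005  0.0003]
```

```bash
python3 -m inch '{"xyz":[[0.02,0.005,-0.019],[0.05,0.012,-0.047],[0.08,0.019,-0.075],[0.11,0.026,-0.104],[0.14,0.033,-0.132],[0.17,0.04,-0.16],[0.19,0.044,-0.18],[0.19,0.044,-0.18],[0.19,0.044,-0.18]],"turn":[[0,0,0],[0,0,0],[0,0,0],[0,0,0],[0,0,0],[0,0,0],[0,0,0],[0,0,0],[0,0,0]],"jaw":[-1,-1,-1,-1,-1,-1,-1,-1,-1]}' 15
python3 - <<'E'
from h import *
where();print(np.array(r.read_state()['joint_positions']))
im=r.get_image('wrist')[:,:,::-1];sd=r.get_image('side')[:,:,::-1]
cv2.imwrite('pics/c6.png',np.hstack([cv2.resize(im,(480,360)),sd[20:220,170:350].repeat(2,0).repeat(2,1)[:360,:320]]))
E
```

```text
time_s: 21.7
position: [0.6392, 0.1992, 0.2582]
eef_rot: [-0.12, 0.978, 0.022, 0.17]
wrist_force: [-1.1, 0.4, -0.2]
width: 0.0939
grip_force: 0.0
t 21.7 grasp [0.6331 0.1977 0.2759] toolz [ 0.3272  0.0831 -0.9413] tooly [-0.2416  0.9704  0.0017] F [-1.1327  0.3582 -0.1973] w 0.09386708339520132 0.0
[ 0.4257  0.3469 -1.0459  1.8127  0.5287  0.871   0.9825]
```

View pics/c6.png

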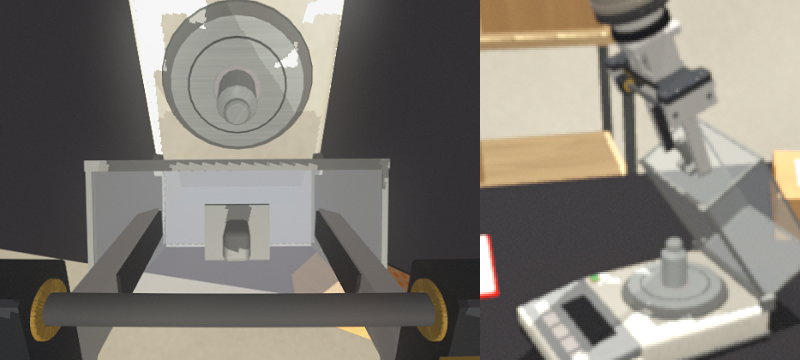

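The weight stands centred on the pan and the lug lies between the fingers (237,230). I will adjust by 4 mm and close.

```bash
python3 -m inch '{"xyz":[[0.006,0.002,0.011],[0.006,0.002,0.011],[0.006,0.002,0.011],[0.006,0.002,0.011],[0.006,0.002,0.011],[0.006,0.002,0.011],[0.006,0.002,0.011],[0.006,0.002,0.011],[0.006,0.002,0.011],[0.006,0.002,0.011],[0.006,0.002,0.011],[0.006,0.002,0.011]],"turn":[[0,0,0],[0,0,0],[0,0,0],[0,0,0],[0,0,0],[0,0,0],[0,0,0],[0,0,0],[0,0,0],[0,0,0],[0,0,0],[0,0,0]],"jaw":[1,1,1,1,1,1,1,1,1,1,1,1]}' 15
python3 -m inch '{"xyz":[[0,0,0],[0,0,0],[0,0,0],[0,0,0]],"turn":[[0,0,0],[0,0,0],[0,0,0],[0,0,0]],"jaw":[1,1,1,1]}' 15
python3 - <<'E'
from h import *
where();print(np.array(r.read_state()['joint_positions']))
H=HINGE;s=r.read_state();q=R.from_quat(s['eef_rot']).as_matrix()[:,2]
g=s['position']-.0188*q-H;print('r',np.hypot(g@EX,g[2]),np.hypot(.228,.045),'th',np.arctan2(g[2],-g@EX)-np.arctan2(.045,.228))
for k in range(0,22):print(k,round(1-.05*k,2),(lug(1-.05*k)-lug(1))/.4)
E
```

```text
time_s: 22.8
position: [0.6422, 0.1999, 0.264]
eef_rot: [-0.12, 0.978, 0.021, 0.171]
wrist_force: [-0.8, -0.5, 0.0]
width: 0.0171
grip_force: 0.0
time_s: 23.13
position: [0.6424, 0.199, 0.264]
eef_rot: [-0.119, 0.978, 0.021, 0.171]
wrist_force: [0.2, -5.3, 1.7]
width: 0.0143
grip_force: 15.0
t 23.1333 grasp [0.6362 0.1975 0.2817] toolz [ 0.3296  0.0816 -0.9406] tooly [-0.2402  0.9707  0.    ] F [ 0.2206 -5.2528  1.7304] w 0.014348238685287718 15.000839978456497
[ 0.4257  0.3457 -1.0463  1.8011  0.5263  0.8811  0.9871]
r 0.2326751225688762 0.23239836488237176 th 1.0149065478423691
0 1.0 [0. 0. 0.]
1 0.95 [-0.0259 -0.0065 -0.0113]
2 0.9 [-0.0513 -0.0128 -0.024 ]
3 0.85 [-0.076  -0.019  -0.0379]
4 0.8 [-0.1001 -0.0249 -0.0531]
5 0.75 [-0.1233 -0.0307 -0.0696]
6 0.7 [-0.1457 -0.0363 -0.0872]
7 0.65 [-0.1673 -0.0417 -0.1059]
8 0.6 [-0.1879 -0.0468 -0.1257]
9 0.55 [-0.2075 -0.0517 -0.1466]
10 0.5 [-0.2261 -0.0564 -0.1684]
11 0.45 [-0.2436 -0.0607 -0.1912]
12 0.4 [-0.2599 -0.0648 -0.2148]
13 0.35 [-0.2751 -0.0686 -0.2393]
14 0.3 [-0.2891 -0.0721 -0.2645]
15 0.25 [-0.3019 -0.0753 -0.2904]
16 0.2 [-0.3134 -0.0781 -0.3169]
17 0.15 [-0.3236 -0.0807 -0.344 ]
18 0.1 [-0.3324 -0.0829 -0.3716]
19 0.05 [-0.34   -0.0848 -0.3996]
20 0.0 [-0.3461 -0.0863 -0.4279]
21 -0.05 [-0.3509 -0.0875 -0.4566]
```

```bash
python3 -m inch '{"xyz":[[-0.013,-0.004,-0.0055],[-0.026,-0.0075,-0.0113],[-0.051,-0.014,-0.024],[-0.076,-0.02,-0.038],[-0.1,-0.026,-0.053],[-0.123,-0.032,-0.07],[-0.146,-0.037,-0.087],[-0.167,-0.043,-0.106],[-0.188,-0.048,-0.126],[-0.2075,-0.053,-0.1465],[-0.226,-0.057,-0.168],[-0.2435,-0.062,-0.191]],"turn":[[0,0,0],[0,0,0],[0,0,0],[0,0,0],[0,0,0],[0,0,0],[0,0,0],[0,0,0],[0,0,0],[0,0,0],[0,0,0],[0,0,0]],"jaw":[1,1,1,1,1,1,1,1,1,1,1,1]}' 15
python3 - <<'E'
from h import *
where();print(np.array(r.read_state()['joint_positions']));print(lug(.45))
for k in range(0,11):print(round(.45-.05*k,2),(lug(.45-.05*k)-lug(.45))/.4)
E
```

```text
time_s: 24.13
position: [0.5445, 0.1739, 0.1873]
eef_rot: [-0.119, 0.978, 0.021, 0.171]
wrist_force: [3.1, -6.1, -0.3]
width: 0.0139
grip_force: 15.0
t 24.1333 grasp [0.5383 0.1723 0.2049] toolz [ 0.3298  0.0811 -0.9406] tooly [-0.2399  0.9708 -0.0004] F [ 3.1476 -6.0558 -0.3027] w 0.013853420066926548 14.994325339794159
[ 0.5065  0.2336 -1.0755  2.0897  0.5036  0.6576  0.9314]
[0.5358 0.1723 0.2037]
0.45 [0. 0. 0.]
0.4 [-0.0164 -0.0041 -0.0236]
0.35 [-0.0316 -0.0079 -0.0481]
0.3 [-0.0456 -0.0114 -0.0733]
0.25 [-0.0583 -0.0145 -0.0992]
0.2 [-0.0698 -0.0174 -0.1257]
0.15 [-0.08   -0.02   -0.1528]
0.1 [-0.0889 -0.0222 -0.1804]
0.05 [-0.0964 -0.024  -0.2084]
0.0 [-0.1025 -0.0256 -0.2367]
-0.05 [-0.1073 -0.0268 -0.2654]
```

```bash
python3 -m inch '{"xyz":[[-0.0164,-0.006,-0.0236],[-0.0316,-0.01,-0.048],[-0.0456,-0.0134,-0.073],[-0.0583,-0.0165,-0.099],[-0.0645,-0.018,-0.1125],[-0.07,-0.0194,-0.1257],[-0.075,-0.0205,-0.139],[-0.08,-0.022,-0.153],[-0.0845,-0.023,-0.1665],[-0.089,-0.0242,-0.1804],[-0.0927,-0.025,-0.194],[-0.0964,-0.026,-0.208]],"turn":[[0,0,0],[0,0,0],[0,0,0],[0,0,0],[0,0,0],[0,0,0],[0,0,0],[0,0,0],[0,0,0],[0,0,0],[0,0,0],[0,0,0]],"jaw":[1,1,1,1,1,1,1,1,1,1,1,1]}' 15
python3 -m inch '{"xyz":[[-0.0015,0,-0.007],[-0.003,-0.0007,-0.014],[-0.0045,-0.001,-0.021],[-0.006,-0.0015,-0.028],[-0.0065,-0.0015,-0.031],[-0.0065,-0.0015,-0.031],[-0.0065,-0.0015,-0.031]],"turn":[[0,0,0],[0,0,0],[0,0,0],[0,0,0],[0,0,0],[0,0,0],[0,0,0]],"jaw":[1,1,1,1,1,1,1]}' 15
python3 -c "
from h import *
where();print(lug(0))"
```

```text
time_s: 25.13
position: [0.5058, 0.164, 0.1037]
eef_rot: [-0.119, 0.978, 0.021, 0.171]
wrist_force: [1.9, -6.4, 0.2]
width: 0.0137
grip_force: 15.0
time_s: 25.72
position: [0.504, 0.1635, 0.0922]
eef_rot: [-0.119, 0.978, 0.021, 0.171]
wrist_force: [1.0, -7.0, 6.7]
width: 0.014
grip_force: 15.0
t 25.7167 grasp [0.4978 0.162  0.1099] toolz [ 0.3301  0.0817 -0.9404] tooly [-0.2404  0.9707 -0.    ] F [ 1.0106 -6.9658  6.6608] w 0.013991130472697857 15.008271485567093
[0.4948 0.162  0.109 ]
```

The cover is on its stop, with the force reversed to +6.7 N. Releasing and backing away.

```bash
python3 -m inch '{"xyz":[[0,0,-0.001],[0,0,-0.001],[0,0,-0.001],[0,0,-0.001],[0,0,-0.001],[0,0,-0.001],[0,0,-0.001],[-0.01,-0.0025,0.03],[-0.03,-0.007,0.08],[-0.06,-0.015,0.14]],"turn":[[0,0,0],[0,0,0],[0,0,0],[0,0,0],[0,0,0],[0,0,0],[0,0,0],[0,0,0],[0,0,0],[0,0,0]],"jaw":[-1,-1,-1,-1,-1,-1,-1,-1,-1,-1]}' 15
python3 -m inch '{"xyz":[[-0.03,0,0.08],[-0.06,0,0.16],[-0.08,0,0.24],[-0.08,0,0.3],[-0.08,0,0.3],[-0.08,0,0.3],[-0.08,0,0.3]],"turn":[[0,0,0],[0,0,0],[0,0,0],[0,0,0],[0,0,0],[0,0,0],[0,0,0]],"jaw":[-1,-1,-1,-1,-1,-1,-1]}' 15
python3 - <<'E'
from h import *
where()
t=r.get_image('top')[:,:,::-1];sd=r.get_image('side')[:,:,::-1]
a=cv2.resize(t[120:280,130:430],(562,300));b=cv2.resize(sd[100:400,170:400],(230,300))
cv2.imwrite('pics/c7.png',np.hstack([a,b]))
E
```

```text
time_s: 26.55
position: [0.4788, 0.1588, 0.1476]
eef_rot: [-0.12, 0.978, 0.022, 0.17]
wrist_force: [-0.4, -0.5, 1.4]
width: 0.0774
grip_force: 0.0
time_s: 27.13
position: [0.4478, 0.1579, 0.2682]
eef_rot: [-0.12, 0.978, 0.02, 0.172]
wrist_force: [-0.5, -0.1, -0.3]
width: 0.0936
grip_force: 0.0
t 27.1333 grasp [0.4416 0.1563 0.2859] toolz [ 0.331   0.081  -0.9401] tooly [-0.2407  0.9706 -0.0011] F [-0.5478 -0.1283 -0.3021] w 0.0935640574832433 0.0
```

View pics/c7.png

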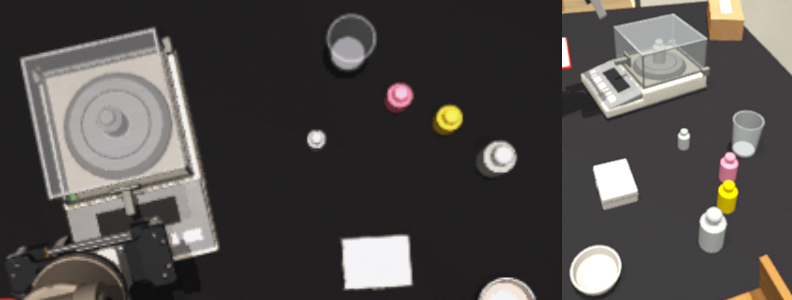

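The cover is closed, the weight stands centred under it at (112,120), the other objects are unmoved, and the robot is clear. Handing in.

```bash
python3 -c "
from rig import r
print(r.finish_job())"
```

```text
the job is handed in; nothing more can be done
None
```

I handed the job in after about 27 s of the 70 s allowed; no verdict was returned. The 500 g weight stands upright on the pan within about 3 mm of its centre, the cover is closed, nothing else looks moved in the last pictures, and the arm is clear.

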